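Heft three closed canisters and hold up the fullest

ROBOT

A 6-joint arm with a two-finger parallel gripper is mounted at the origin on the work surface; the furniture and walls round the work are solid. World frame = base frame: x ahead of the robot, y to its left, z up, the work surface at z = 0. Lengths are in m, angles in rad, forces in N, time in s.
With the tool pointing down it reaches from about 0.325 to 0.9 m from the base axis. Payload 6.1 kg.
Tool frame: the origin (TCP) lies at the very end of the fingers, on their centre line; the grasp point (between the pads) lies 19 mm behind it; z points along the fingers, y is the line along which they close (so a half turn about z gives the same grasp; the last joint's range is limited). The gripper opens to 87 mm and grips with 3 to 60 N. Pads are 19 mm wide; open, the fingers measure 117 mm over their backs; the gripper's body (75 mm by 190 mm) begins 51 mm behind the grasp point.
Start: joints at [1.052, 0.22, 1.526, -0, 1.395, -0.126], TCP at [0.239, 0.577, 0.223] pointing down, gripper open.
Joint ranges: [-2.98, 2.98], [-0.91, 2.08], [0.09, 2.57], [-1.24, 4.39], [0.2, 2.65], [-2.68, 2.68]. Speed limits (rad/s): [2.57, 2.57, 3.01, 3.14, 3.14, 3.14].

INTERFACE

Orientations are given as a unit quaternion [w, x, y, z].
In Python, from station import monitor, vision, job gives the robot as it stands. The module is installed in compiled form; this text tells all that it offers.
- The arm moves only by the tool apply_moves, never from a script. Its argument "increments" is a list that holds one entry, the list of rows, each a list of 5 numbers: the shift along the tool's x, y, z in mm, then the turn about the tool's z in rad, then the finger opening in mm, from 0 to 87. In form: [[[dx, dy, dz, roll, fingers], ...]]. A call has exactly 5 rows; each row shifts and turns the commanded pose from where the row before left it, along the tool's axes as they then stand; what a row does not reach is not made up. A row lasts 1/10 s, in which the tool goes at most 50 mm and 8.59 degrees, less where a joint would pass 70% of its speed; a pose out of reach is approached as far as the arm can. A call with a gripper value outside its range is refused whole. The fingers move at their own pace and stop on an object; the grip force is fixed at half the most. Time passes only in rows, so rows that do not move let the fingers close, or fill a call up. It gives the time, the measured TCP pose, the force, the opening and the grip force at its end, in the units of the state.
- monitor.get_obs(): the state, without advancing time (a new reading comes with each control period).
- vision.get_image(name): name is "side" or "top" or "wrist"; returns a dict with "pixels" (400x640x3 uint8, blue, green, red), "intrinsics" (3x3 intrinsics, pixels), "rvec" (rotation vector, rad) and "tvec" (3), from world to camera coordinates, as OpenCV has them. Camera axes: x right, y down, z forward; pixel columns grow to the right and rows downward; lengths in m; the calibration is good to about 2 mm. A picture is of the moment at which its call begins. There is no depth.
- job.close_job(): hands the job in; it is judged then, once.
The state is a dict: "time_s": time; "joint_pos": joint angles; "dq": joint speeds; "tau": joint torques, N m; "eef_pos": TCP position; "orientation": TCP orientation; "contact_force": force on the tool from outside, world axes, zero at the start; "wrist_torque": the same for the moment, N m; "finger_gap": finger opening in m; "gripper_force": force on a finger pad.
Only numpy, scipy, OpenCV 4.12 (cv2) and the standard library are available. Lean on these libraries where they do the work, as an engineer would, in place of code of your own. Each camera call takes 0.05 s, during which the arm holds its last target. There are 200 camera calls.

TASK

Find out by feel which of the three identical closed canisters is the fullest. Going from your left to your right, lift each one by its lid knob a few centimetres clear of its coaster, feel its weight, and put it gently back upright on its own coaster before you take the next; then hold the heaviest up steadily with its underside at least 12 cm above the worktop and finish while still holding it, with the other two standing on their coasters and nothing else on the worktop disturbed.

Things in the scene. Friction and masses are not known exactly. Their poses are not given: they have to be found in the camera images.
- canister_left: cream round canister that starts on the robot's left (+y); all three look alike: 87 mm wide, 110 mm tall, fixed lid up to 97 mm, on its centre a round knob 20 mm wide from 92 to 110 mm up, to be pinched from above. Masses about 0.30, 0.46, 0.78 kg (+-0.06), dealt at random; the load inside can shift a few mm. Origin: centre of the underside, z up
- canister_middle: cream round canister that starts between the other two; all three look alike: 87 mm wide, 110 mm tall, fixed lid up to 97 mm, on its centre a round knob 20 mm wide from 92 to 110 mm up, to be pinched from above. Masses about 0.30, 0.46, 0.78 kg (+-0.06), dealt at random; the load inside can shift a few mm. Origin: centre of the underside, z up
- canister_right: cream round canister that starts on the robot's right (-y); all three look alike: 87 mm wide, 110 mm tall, fixed lid up to 97 mm, on its centre a round knob 20 mm wide from 92 to 110 mm up, to be pinched from above. Masses about 0.30, 0.46, 0.78 kg (+-0.06), dealt at random; the load inside can shift a few mm. Origin: centre of the underside, z up
- coaster_left: black-and-white checkered square coaster, 95 x 95 x 6 mm, fixed to the worktop, on which canister_left stands at the start, centred. Origin: centre of the underside; top at z = 6 mm
- coaster_middle: black-and-white checkered square coaster, 95 x 95 x 6 mm, fixed to the worktop, on which canister_middle stands at the start, centred. Origin: centre of the underside; top at z = 6 mm
- coaster_right: black-and-white checkered square coaster, 95 x 95 x 6 mm, fixed to the worktop, on which canister_right stands at the start, centred. Origin: centre of the underside; top at z = 6 mm
- glass: bystander, not to be disturbed: clear drinking glass, 81 mm wide, 93 mm tall. Origin: centre of the underside
- tin: bystander, not to be disturbed: green food tin, 75 mm wide, 58 mm tall. Origin: centre of the underside
- shaker: bystander, not to be disturbed: glass shaker with a grey cap, 44 mm wide, 90 mm tall. Origin: centre of the underside
- jar_1: bystander, not to be disturbed: spice jar with a black cap, 41 mm wide, 105 mm tall. Origin: centre of the underside
- jar_2: bystander, not to be disturbed: spice jar with a black cap, 41 mm wide, 105 mm tall. Origin: centre of the underside
Not all that is in view belongs to the job. Leave any orange look-alike of the canister_left alone. Leave any red look-alike of the canister_middle alone.

How it is judged:
By the outcome, as a careful person would: the job done as asked, in the order asked, and still so for the second after the job is handed in, while the arm keeps its last pose, push and grip.
It also fails if it takes over 72 s, if anything falls off the work surface, if the arm or the gripper's body presses on something with over 40 N, if the wrist force passes 120 N, or if a joint passes its speed limit or range.

## Working session

There is one attempt and no reset: what is moved stays moved. The work goes in short steps, Python scripts to look and compute and a tool call to move; the robot and the scene stay as the last step left them, time stands still between calls to the robot, and variables do not carry over. Pictures are saved under pics/ and viewed, at most 10 in all, crops included, and the job is handed in when it is done.

Besides the shell and the picture viewer there is one more tool, called after "Emit:" by a JSON object that holds its "method" and its "body", one argument or row to a line. apply_moves: Moves the arm, as the interface text tells. Its arguments: {"type":"object","properties":{"increments":{"type":"array","items":{"type":"array","items":{"type":"array","items":{"type":"number"}}}}},"required":["increments"]}

```bash
mkdir -p pics
cat > h.py <<'E'
import cv2,numpy as np
from station import monitor,vision,job
def pic(n,f):
    d=vision.get_image(n);cv2.imwrite('pics/'+f,d['pixels']);np.savez('pics/'+f+'.npz',**d);return d
def ray(d,u,v,z):
    K=np.array(d['intrinsics']);R=cv2.Rodrigues(np.array(d['rvec'],float))[0];t=np.array(d['tvec'],float).ravel()
    c=-R.T@t;w=R.T@np.linalg.inv(K)@[u,v,1];return c+w*(z-c[2])/w[2]
def proj(d,p):
    return cv2.projectPoints(np.array(p,float).reshape(-1,3),np.array(d['rvec'],float),np.array(d['tvec'],float),np.array(d['intrinsics'],float),None)[0].reshape(-1,2)
E
python3 - <<'E'
from h import *
pic('top','top0.png');pic('side','side0.png');o=monitor.get_obs();print({k:np.round(v,3) for k,v in o.items()})
E
```

```text
{'time_s': np.float64(0.1), 'joint_pos': array([ 1.052,  0.221,  1.528,  0.   ,  1.395, -0.126]), 'dq': array([-0.003, -0.003, -0.002,  0.001, -0.001, -0.002]), 'tau': array([ 1.0000e-03, -4.9594e+01, -3.8852e+01,  7.0000e-02,  5.2000e-02,
       -0.0000e+00]), 'eef_pos': array([0.239, 0.577, 0.222]), 'orientation': array([-0.   ,  0.195,  0.981, -0.001]), 'contact_force': array([0.527, 0.185, 0.836]), 'wrist_torque': array([-0.066,  0.026, -0.015]), 'gripper_force': np.float64(0.0), 'finger_gap': np.float64(0.087)}
```

View pics/top0.png

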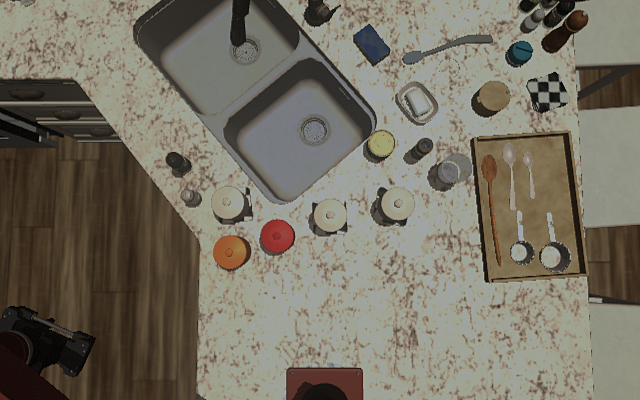

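View pics/side0.png

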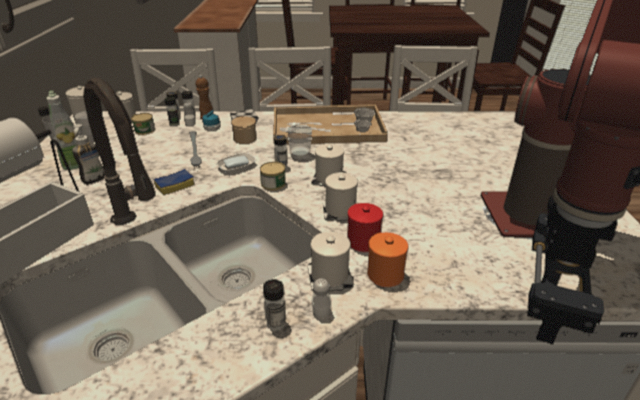

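The top view shows the cream canisters' knobs at about (228,202), (330,215) and (397,204). The orange one at (231,252) and the red one at (277,237) are decoys. The side view shows the same layout.

Run:
```python
from h import *
d=dict(np.load('pics/top0.png.npz'))
for n,u,v in[('L',228,202),('M',330,215),('R',397,204),('red',277,237),('or',231,252)]:print(n,ray(d,u,v,.116).round(3))
for n,u,v in[('glass',450,170),('jar',178,163),('shaker',190,197)]:print(n,ray(d,u,v,.09).round(3))
im=d['pixels'];a=cv2.resize(im[170:270,190:430],None,fx=3.33,fy=3.33,interpolation=cv2.INTER_CUBIC);cv2.imwrite('pics/z.png',a)
from scipy.spatial.transform import Rotation as Ro
o=monitor.get_obs()['orientation'];R=Ro.from_quat(np.roll(o,-1)).as_matrix();print(R.round(3))
```

```text
L [0.54  0.247 0.116]
M [ 0.506 -0.013  0.116]
R [ 0.533 -0.183  0.116]
red [0.451 0.121 0.116]
or [0.413 0.237 0.116]
glass [ 0.625 -0.328  0.09 ]
jar [0.646 0.386 0.09 ]
shaker [0.556 0.352 0.09 ]
[[-0.924  0.383 -0.001]
 [ 0.383  0.924 -0.002]
 [ 0.    -0.002 -1.   ]]
```

View pics/z.png

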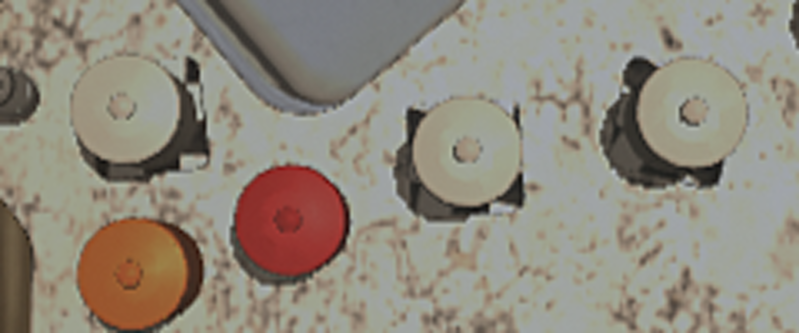

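In the crop the knobs are at (122,107), (467,150) and (694,111), which map to about (226.6,202), (330.2,215) and (398.4,203.3) in the full image. I'm moving over the left canister.

Emit:
{"method": "apply_moves", "body": {
  "increments": [
    [[-30, -14, 4, 0, 60], [-40, -19, 5, 0, 60], [-40, -19, 5, 0, 60], [-40, -19, 5, 0, 60], [-40, -19, 5, 0, 60]]
  ]
}}

```text
time_s: 0.6
eef_pos: [0.3809, 0.42, 0.1979]
orientation: [-0.0, 0.195, 0.981, -0.0]
contact_force: [0.3, 0.7, -0.8]
finger_gap: 0.0614
gripper_force: 0.0
```

Emit:
{"method": "apply_moves", "body": {
  "increments": [
    [[-40, -19, 5, 0, 50], [-40, -19, 5, 0, 50], [-40, -19, 5, 0, 50], [-40, -19, 5, 0, 50], [-30, -14, 4, 0, 50]]
  ]
}}

```text
time_s: 1.1
eef_pos: [0.5225, 0.2633, 0.1738]
orientation: [-0.0, 0.196, 0.981, -0.0]
contact_force: [0.5, 0.5, -0.4]
finger_gap: 0.0505
gripper_force: 0.0
```

Emit:
{"method": "apply_moves", "body": {
  "increments": [
    [[-23, -7, 0, 0, 50], [0, 0, 0, 0, 50], [0, 0, 0, 0, 50], [0, 0, 0, 0, 50], [0, 0, 0, 0, 50]]
  ]
}}

```text
time_s: 1.6
eef_pos: [0.5391, 0.2513, 0.1745]
orientation: [-0.0, 0.194, 0.981, 0.0]
contact_force: [0.1, 0.4, -0.1]
finger_gap: 0.0502
gripper_force: 0.0
```

```bash
cat >> h.py <<'E'
from scipy.spatial.transform import Rotation as Ro
def st():
    o=monitor.get_obs();R=Ro.from_quat(np.roll(o['orientation'],-1)).as_matrix()
    print('t',o['time_s'],'p',np.round(o['eef_pos'],4),'F',np.round(o['contact_force'],2),'T',np.round(o['wrist_torque'],3),'gap',round(float(o['finger_gap']),4),'gf',round(float(o['gripper_force']),1),'j6',o['joint_pos'][5].round(2));print(R.round(3).tolist());return o,R
def tgt(x,y,z):
    o,R=st();print('tool mm',(R.T@(np.array([x,y,z])-o['eef_pos'])*1000).round(1))
E
python3 - <<'E'
from h import *
d=pic('wrist','w1.png');tgt(.540,.2505,.105)
for n,u,v in[('L',226.6,202.1),('M',330.2,215),('R',398.4,203.3)]:
    print(n,ray(dict(np.load('pics/top0.png.npz')),u,v,.116).round(4),proj(d,ray(dict(np.load('pics/top0.png.npz')),u,v,.116)))
E
```

```text
t 1.65 p [0.5392 0.2513 0.1746] F [ 0.46 -0.68 -0.09] T [ 0.013  0.084 -0.014] gap 0.05 gf 0.0 j6 -0.88
[[-0.924, 0.381, -0.0], [0.381, 0.924, 0.0], [0.0, 0.0, -1.0]]
tool mm [-1.  -0.4 69.6]
L [0.5395 0.2505 0.116 ] [[318.07101004 216.23957367]]
M [ 0.5059 -0.0136  0.116 ] [[ 43.51538493 285.93489292]]
R [ 0.5353 -0.187   0.116 ] [[-72.7984802  362.96446083]]
```

View pics/w1.png

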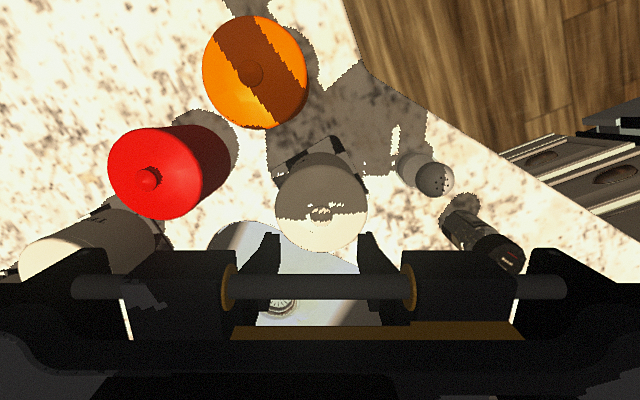

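The wrist view shows the left knob at about (320,212), against a prediction of (318,216). That agrees to within a few mm, so I'm going down and closing.

Emit:
{"method": "apply_moves", "body": {
  "increments": [
    [[1, 0, 20, 0, 50], [0, 0, 20, 0, 50], [0, 0, 15, 0, 50], [0, 0, 9, 0, 50], [0, 0, 4, 0, 50]]
  ]
}}

```text
time_s: 2.15
eef_pos: [0.5383, 0.2509, 0.1055]
orientation: [-0.001, 0.195, 0.981, -0.0]
contact_force: [-0.1, 0.3, 0.0]
finger_gap: 0.0497
gripper_force: 0.0
```

Emit:
{"method": "apply_moves", "body": {
  "increments": [
    [[0, 0, 0, 0, 50], [0, 0, 0, 0, 30], [0, 0, 0, 0, 10], [0, 0, 0, 0, 5], [0, 0, 0, 0, 5]]
  ]
}}

```text
time_s: 2.65
eef_pos: [0.5393, 0.2508, 0.107]
orientation: [0.0, 0.195, 0.981, 0.0]
contact_force: [-0.4, 0.4, 0.2]
finger_gap: 0.026
gripper_force: 0.0
```

```bash
python3 -c "
from h import *
st()"
```

```text
t 2.65 p [0.5393 0.2508 0.107 ] F [-0.44  0.37  0.17] T [-0.02  -0.054 -0.028] gap 0.026 gf 0.0 j6 -0.88
[[-0.924, 0.383, 0.001], [0.383, 0.924, 0.0], [-0.001, 0.001, -1.0]]
```

Emit:
{"method": "apply_moves", "body": {
  "increments": [
    [[0, 0, 1, 0, 5], [0, 0, 0, 0, 5], [0, 0, 0, 0, 5], [0, 0, 0, 0, 5], [0, 0, 0, 0, 5]]
  ]
}}

```text
time_s: 3.15
eef_pos: [0.5397, 0.2512, 0.1063]
orientation: [0.001, 0.195, 0.981, 0.001]
contact_force: [1.2, 3.1, 6.6]
finger_gap: 0.0164
gripper_force: 30.0
```

Emit:
{"method": "apply_moves", "body": {
  "increments": [
    [[0, 0, 0, 0, 5], [0, 0, -1, 0, 5], [0, 0, -2, 0, 5], [0, 0, -3, 0, 5], [0, 0, -4, 0, 5]]
  ]
}}

```text
time_s: 3.65
eef_pos: [0.5375, 0.2499, 0.1139]
orientation: [-0.002, 0.195, 0.981, -0.001]
contact_force: [-0.4, -0.2, -3.6]
finger_gap: 0.0164
gripper_force: 30.0
```

Emit:
{"method": "apply_moves", "body": {
  "increments": [
    [[0, 0, -6, 0, 5], [0, 0, -8, 0, 5], [0, 0, -8, 0, 5], [0, 0, -4, 0, 5], [0, 0, 0, 0, 5]]
  ]
}}

```text
time_s: 4.15
eef_pos: [0.5398, 0.251, 0.1429]
orientation: [0.001, 0.195, 0.981, 0.001]
contact_force: [0.0, 0.3, -5.2]
finger_gap: 0.0167
gripper_force: 30.0
```

```bash
python3 -c "
from h import *
st();a=pic('side','s1.png')['pixels'][180:330,250:450];b=pic('wrist','w2.png')['pixels'][100:280,200:440]
cv2.imwrite('pics/z2.png',np.hstack([cv2.resize(a,(400,300)),cv2.resize(b,(400,300))]));st()"
```

```text
t 4.15 p [0.5398 0.251  0.1429] F [ 0.05  0.28 -5.19] T [-0.027 -0.029 -0.006] gap 0.0167 gf 30.0 j6 -0.88
[[-0.924, 0.383, 0.002], [0.383, 0.924, 0.001], [-0.002, 0.001, -1.0]]
t 4.25 p [0.539  0.2508 0.1417] F [-0.41  0.09 -5.41] T [ 0.051  0.059 -0.013] gap 0.0162 gf 30.0 j6 -0.88
[[-0.924, 0.383, 0.0], [0.383, 0.924, 0.0], [-0.0, 0.0, -1.0]]
```

View pics/z2.png

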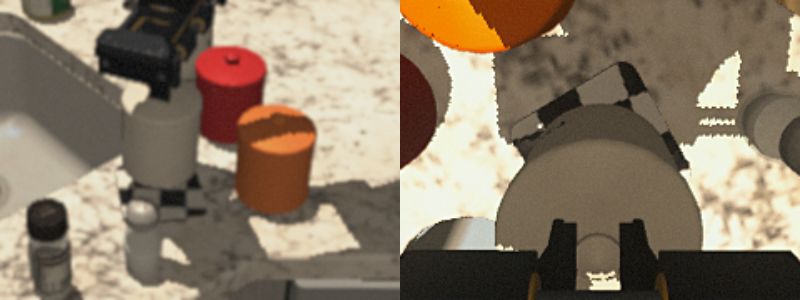

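It lifted cleanly and hangs upright above its coaster. I'm holding still to weigh it.

Emit:
{"method": "apply_moves", "body": {
  "increments": [
    [[0, 0, 0, 0, 5], [0, 0, 0, 0, 5], [0, 0, 0, 0, 5], [0, 0, 0, 0, 5], [0, 0, 0, 0, 5]]
  ]
}}

```text
time_s: 4.75
eef_pos: [0.539, 0.2507, 0.1414]
orientation: [-0.0, 0.195, 0.981, -0.0]
contact_force: [0.5, -0.8, -4.8]
finger_gap: 0.0166
gripper_force: 30.0
```

Emit:
{"method": "apply_moves", "body": {
  "increments": [
    [[0, 0, 0, 0, 5], [0, 0, 0, 0, 5], [0, 0, 0, 0, 5], [0, 0, 0, 0, 5], [0, 0, 0, 0, 5]]
  ]
}}

```text
time_s: 5.25
eef_pos: [0.539, 0.2508, 0.1416]
orientation: [0.0, 0.195, 0.981, 0.0]
contact_force: [-0.2, -0.4, -4.8]
finger_gap: 0.0165
gripper_force: 30.0
```

```bash
python3 -c "
from h import *
st()"
```

```text
t 5.25 p [0.539  0.2508 0.1416] F [-0.22 -0.43 -4.78] T [-0.022  0.036 -0.004] gap 0.0165 gf 30.0 j6 -0.88
[[-0.924, 0.383, 0.0], [0.383, 0.924, 0.0], [-0.0, 0.0, -1.0]]
```

About 0.49 kg, so this is probably the middle weight. I'm lowering it gently.

Emit:
{"method": "apply_moves", "body": {
  "increments": [
    [[0, 0, 5, 0, 5], [0, 0, 7, 0, 5], [0, 0, 7, 0, 5], [0, 0, 7, 0, 5], [0, 0, 3, 0, 5]]
  ]
}}

```text
time_s: 5.75
eef_pos: [0.5382, 0.2505, 0.111]
orientation: [-0.001, 0.195, 0.981, -0.001]
contact_force: [-0.1, 0.0, -4.2]
finger_gap: 0.0168
gripper_force: 30.0
```

Emit:
{"method": "apply_moves", "body": {
  "increments": [
    [[0, 0, 2, 0, 5], [0, 0, 1, 0, 5], [0, 0, 1, 0, 5], [0, 0, 1, 0, 5], [0, 0, 0, 0, 5]]
  ]
}}

```text
time_s: 6.25
eef_pos: [0.5391, 0.2508, 0.1076]
orientation: [0.0, 0.195, 0.981, 0.0]
contact_force: [-0.3, 0.2, -5.4]
finger_gap: 0.0165
gripper_force: 30.0
```

```bash
python3 -c "
from h import *
st()"
```

```text
t 6.25 p [0.5391 0.2508 0.1076] F [-0.28  0.19 -5.38] T [ 0.005  0.048 -0.013] gap 0.0165 gf 30.0 j6 -0.88
[[-0.924, 0.383, 0.0], [0.383, 0.924, 0.0], [-0.0, 0.0, -1.0]]
```

Still hanging, so I need about 1–2 mm more.

Emit:
{"method": "apply_moves", "body": {
  "increments": [
    [[0, 0, 0.5, 0, 5], [0, 0, 0.5, 0, 5], [0, 0, 0.3, 0, 5], [0, 0, 0, 0, 5], [0, 0, 0, 0, 5]]
  ]
}}

```text
time_s: 6.75
eef_pos: [0.5391, 0.2508, 0.1063]
orientation: [0.0, 0.195, 0.981, 0.0]
contact_force: [-0.2, 0.6, -4.0]
finger_gap: 0.0165
gripper_force: 30.0
```

Emit:
{"method": "apply_moves", "body": {
  "increments": [
    [[0, 0, 0.3, 0, 5], [0, 0, 0.3, 0, 5], [0, 0, 0, 0, 5], [0, 0, 0, 0, 5], [0, 0, 0, 0, 5]]
  ]
}}

```text
time_s: 7.25
eef_pos: [0.5395, 0.251, 0.1062]
orientation: [0.0, 0.195, 0.981, 0.0]
contact_force: [0.4, 0.5, -0.5]
finger_gap: 0.0167
gripper_force: 30.0
```

It is standing on the coaster. I'm releasing, rising and moving over the middle canister.

Emit:
{"method": "apply_moves", "body": {
  "increments": [
    [[0, 0, 0, 0, 25], [0, 0, 0, 0, 35], [0, 0, 0, 0, 50], [0, 0, 0, 0, 50], [0, 0, -5, 0, 50]]
  ]
}}

```text
time_s: 7.75
eef_pos: [0.5384, 0.2504, 0.11]
orientation: [-0.001, 0.195, 0.981, -0.0]
contact_force: [-0.3, -0.3, -0.9]
finger_gap: 0.0465
gripper_force: 0.0
```

Emit:
{"method": "apply_moves", "body": {
  "increments": [
    [[0, 0, -15, 0, 50], [0, 0, -20, 0, 50], [0, 0, -20, 0, 50], [0, 0, -9, 0, 50], [-5, -16, 0, 0, 50]]
  ]
}}

```text
time_s: 8.25
eef_pos: [0.5389, 0.2353, 0.1775]
orientation: [0.002, 0.194, 0.981, 0.001]
contact_force: [-0.2, -1.1, -0.1]
finger_gap: 0.0501
gripper_force: 0.0
```

Emit:
{"method": "apply_moves", "body": {
  "increments": [
    [[-11, -40, 0, 0, 50], [-11, -40, 0, 0, 50], [-11, -40, 0, 0, 50], [-11, -40, 0, 0, 50], [-11, -40, 0, 0, 50]]
  ]
}}

```text
time_s: 8.75
eef_pos: [0.5103, 0.026, 0.1737]
orientation: [-0.001, 0.195, 0.981, -0.0]
contact_force: [0.7, -0.8, -0.1]
finger_gap: 0.05
gripper_force: 0.0
```

Emit:
{"method": "apply_moves", "body": {
  "increments": [
    [[-10, -30, 0, 0, 50], [0, -10, 0, 0, 50], [0, 0, 0, 0, 50], [0, 0, 0, 0, 50], [0, 0, 0, 0, 50]]
  ]
}}

```text
time_s: 9.25
eef_pos: [0.5056, -0.0114, 0.1744]
orientation: [-0.0, 0.194, 0.981, 0.0]
contact_force: [-0.1, 0.7, 0.2]
finger_gap: 0.0503
gripper_force: 0.0
```

Run:
```python
from h import *
d=pic('wrist','w3.png');tgt(.506,-.0136,.106);e=pic('top','top1.png')
print(proj(d,[.506,-.0136,.116]))
a=d['pixels'][100:280,200:440];b=e['pixels'][170:270,190:350]
cv2.imwrite('pics/z3.png',np.hstack([cv2.resize(a,(400,300)),cv2.resize(b,(400,250)) if 0 else cv2.resize(b,(400,300))]))
```

```text
t 9.3 p [ 0.5057 -0.0113  0.1745] F [-0.2  -0.18  0.56] T [ 0.032  0.002 -0.016] gap 0.0502 gf 0.0 j6 -1.36
[[-0.924, 0.381, -0.0], [0.381, 0.924, 0.0], [0.0, 0.0, -1.0]]
tool mm [-1.1 -2.  68.5]
[[316.63324913 216.78442936]]
```

View pics/z3.png

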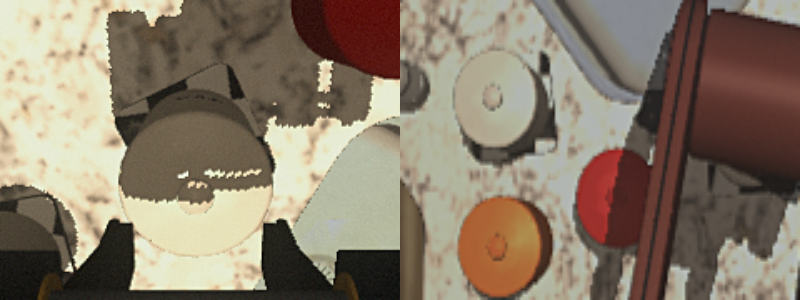

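The left canister is back on its coaster. The middle knob in the wrist view is at about (318,217), matching the prediction of (317,217). I'm descending and gripping.

Emit:
{"method": "apply_moves", "body": {
  "increments": [
    [[-1, -1, 20, 0, 50], [0, 0, 20, 0, 50], [0, 0, 15, 0, 50], [0, 0, 9, 0, 40], [0, 0, 4, 0, 30]]
  ]
}}

```text
time_s: 9.85
eef_pos: [0.5058, -0.0131, 0.1057]
orientation: [-0.001, 0.195, 0.981, 0.0]
contact_force: [0.4, -0.1, -0.9]
finger_gap: 0.0412
gripper_force: 0.0
```

Emit:
{"method": "apply_moves", "body": {
  "increments": [
    [[0, 0, 0.3, 0, 20], [0, 0, 0, 0, 5], [0, 0, 0, 0, 5], [0, 0, 0, 0, 5], [0, 0, 0, 0, 5]]
  ]
}}

```text
time_s: 10.35
eef_pos: [0.5071, -0.0136, 0.1072]
orientation: [0.001, 0.195, 0.981, 0.0]
contact_force: [1.1, 2.8, 3.1]
finger_gap: 0.0167
gripper_force: 30.0
```

Emit:
{"method": "apply_moves", "body": {
  "increments": [
    [[0, 0, 0, 0, 5], [0, 0, 0, 0, 5], [0, 0, 0, 0, 5], [0, 0, 0, 0, 5], [0, 0, 0, 0, 5]]
  ]
}}

```text
time_s: 10.85
eef_pos: [0.507, -0.0137, 0.1072]
orientation: [0.001, 0.195, 0.981, 0.0]
contact_force: [0.9, 4.1, 5.0]
finger_gap: 0.0167
gripper_force: 30.0
```

Gripped, with a small sideways force of about 4 N. I'm lifting 36 mm and weighing.

Emit:
{"method": "apply_moves", "body": {
  "increments": [
    [[0, 0, -1, 0, 5], [0, 0, -2, 0, 5], [0, 0, -3, 0, 5], [0, 0, -4, 0, 5], [0, 0, -6, 0, 5]]
  ]
}}

```text
time_s: 11.35
eef_pos: [0.505, -0.0138, 0.1214]
orientation: [-0.001, 0.195, 0.981, -0.0]
contact_force: [-0.8, -0.6, -6.9]
finger_gap: 0.0167
gripper_force: 30.0
```

Emit:
{"method": "apply_moves", "body": {
  "increments": [
    [[0, 0, -8, 0, 5], [0, 0, -8, 0, 5], [0, 0, -4, 0, 5], [0, 0, 0, 0, 5], [0, 0, 0, 0, 5]]
  ]
}}

```text
time_s: 11.85
eef_pos: [0.5063, -0.0139, 0.1425]
orientation: [0.0, 0.195, 0.981, -0.0]
contact_force: [-0.1, 0.6, -7.3]
finger_gap: 0.0167
gripper_force: 30.0
```

Emit:
{"method": "apply_moves", "body": {
  "increments": [
    [[0, 0, 0, 0, 5], [0, 0, 0, 0, 5], [0, 0, 0, 0, 5], [0, 0, 0, 0, 5], [0, 0, 0, 0, 5]]
  ]
}}

```text
time_s: 12.35
eef_pos: [0.5062, -0.0138, 0.1422]
orientation: [-0.0, 0.195, 0.981, -0.0]
contact_force: [-0.7, -1.2, -6.9]
finger_gap: 0.0167
gripper_force: 30.0
```

Emit:
{"method": "apply_moves", "body": {
  "increments": [
    [[0, 0, 0, 0, 5], [0, 0, 0, 0, 5], [0, 0, 0, 0, 5], [0, 0, 0, 0, 5], [0, 0, 0, 0, 5]]
  ]
}}

```text
time_s: 12.85
eef_pos: [0.5062, -0.0138, 0.1423]
orientation: [-0.0, 0.195, 0.981, 0.0]
contact_force: [0.5, 0.6, -7.4]
finger_gap: 0.0165
gripper_force: 30.0
```

About 0.73 kg, the likely heaviest. It goes back first, and then I take the right one as asked.

Emit:
{"method": "apply_moves", "body": {
  "increments": [
    [[0, 0, 5, 0, 5], [0, 0, 7, 0, 5], [0, 0, 7, 0, 5], [0, 0, 7, 0, 5], [0, 0, 3, 0, 5]]
  ]
}}

```text
time_s: 13.35
eef_pos: [0.5054, -0.0137, 0.1119]
orientation: [-0.001, 0.195, 0.981, -0.0]
contact_force: [-0.4, -0.2, -7.5]
finger_gap: 0.0168
gripper_force: 30.0
```

Emit:
{"method": "apply_moves", "body": {
  "increments": [
    [[0, 0, 2, 0, 5], [0, 0, 2, 0, 5], [0, 0, 1, 0, 5], [0, 0, 0.5, 0, 5], [0, 0, 0.5, 0, 5]]
  ]
}}

```text
time_s: 13.85
eef_pos: [0.5065, -0.0139, 0.1076]
orientation: [0.0, 0.195, 0.981, 0.0]
contact_force: [0.9, -0.7, -6.9]
finger_gap: 0.0164
gripper_force: 30.0
```

Emit:
{"method": "apply_moves", "body": {
  "increments": [
    [[0, 0, 0.3, 0, 5], [0, 0, 0.3, 0, 5], [0, 0, 0, 0, 5], [0, 0, 0, 0, 5], [0, 0, 0, 0, 5]]
  ]
}}

```text
time_s: 14.35
eef_pos: [0.5066, -0.0138, 0.1073]
orientation: [0.0, 0.195, 0.981, 0.0]
contact_force: [-3.5, 0.8, 1.9]
finger_gap: 0.0165
gripper_force: 30.0
```

It is down. I'm releasing and moving to the right canister.

Emit:
{"method": "apply_moves", "body": {
  "increments": [
    [[0, 0, 0, 0, 25], [0, 0, 0, 0, 35], [0, 0, 0, 0, 50], [0, 0, 0, 0, 50], [0, 0, -5, 0, 50]]
  ]
}}

```text
time_s: 14.85
eef_pos: [0.5059, -0.0138, 0.1113]
orientation: [-0.001, 0.195, 0.981, -0.0]
contact_force: [0.7, -0.7, 0.3]
finger_gap: 0.0459
gripper_force: 0.0
```

Emit:
{"method": "apply_moves", "body": {
  "increments": [
    [[0, 0, -15, 0, 50], [0, 0, -20, 0, 50], [0, 0, -20, 0, 50], [0, 0, -9, 0, 50], [-13, -19, 0, 0, 50]]
  ]
}}

```text
time_s: 15.35
eef_pos: [0.512, -0.0351, 0.1777]
orientation: [0.002, 0.194, 0.981, 0.0]
contact_force: [0.6, -0.4, -1.4]
finger_gap: 0.0499
gripper_force: 0.0
```

Emit:
{"method": "apply_moves", "body": {
  "increments": [
    [[-25, -40, 0, 0, 50], [-25, -40, 0, 0, 50], [-20, -35, 0, 0, 50], [-10, -15, 0, 0, 50], [0, 0, 0, 0, 50]]
  ]
}}

```text
time_s: 15.85
eef_pos: [0.5351, -0.1891, 0.1754]
orientation: [-0.0, 0.197, 0.98, -0.0]
contact_force: [-0.1, -0.5, -0.0]
finger_gap: 0.0499
gripper_force: 0.0
```

Emit:
{"method": "apply_moves", "body": {
  "increments": [
    [[0, 0, 0, 0, 50], [0, 0, 0, 0, 50], [0, 0, 0, 0, 50], [0, 0, 0, 0, 50], [0, 0, 0, 0, 50]]
  ]
}}

```text
time_s: 16.35
eef_pos: [0.5353, -0.1864, 0.1759]
orientation: [0.0, 0.195, 0.981, 0.0]
contact_force: [0.2, -0.4, 0.2]
finger_gap: 0.0496
gripper_force: 0.0
```

Run:
```python
from h import *
d=pic('wrist','w4.png');tgt(.5353,-.187,.106);e=pic('side','s4.png')
print(proj(d,[.5353,-.187,.116]))
a=d['pixels'][100:280,200:440];b=e['pixels'][130:310,260:440]
cv2.imwrite('pics/z4.png',np.hstack([cv2.resize(a,(400,300)),cv2.resize(b,(300,300))]))
```

```text
t 16.4 p [ 0.5352 -0.1866  0.1759] F [-0.08 -0.32  0.4 ] T [ 0.02  -0.003 -0.066] gap 0.0495 gf 0.0 j6 -1.65
[[-0.924, 0.382, 0.0], [0.382, 0.924, -0.0], [-0.0, 0.0, -1.0]]
tool mm [-0.2 -0.4 69.9]
[[318.15385502 215.17869524]]
```

View pics/z4.png

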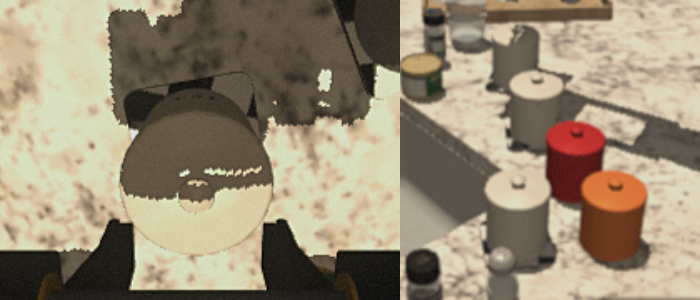

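The knob is at about (318,216), as predicted, and both the other canisters stand well. I'm descending and gripping.

Emit:
{"method": "apply_moves", "body": {
  "increments": [
    [[0, 0, 20, 0, 50], [0, 0, 20, 0, 50], [0, 0, 16, 0, 50], [0, 0, 9, 0, 40], [0, 0, 4, 0, 30]]
  ]
}}

```text
time_s: 16.95
eef_pos: [0.5346, -0.1868, 0.1056]
orientation: [-0.001, 0.195, 0.981, 0.0]
contact_force: [0.1, -0.4, -0.4]
finger_gap: 0.0409
gripper_force: 0.0
```

Emit:
{"method": "apply_moves", "body": {
  "increments": [
    [[0, 0, 0.3, 0, 20], [0, 0, 0, 0, 5], [0, 0, 0, 0, 5], [0, 0, 0, 0, 5], [0, 0, 0, 0, 5]]
  ]
}}

```text
time_s: 17.45
eef_pos: [0.5357, -0.1876, 0.1074]
orientation: [0.001, 0.195, 0.981, -0.0]
contact_force: [-0.2, -0.5, 3.5]
finger_gap: 0.0164
gripper_force: 30.0
```

Emit:
{"method": "apply_moves", "body": {
  "increments": [
    [[0, 0, 0, 0, 5], [0, 0, 0, 0, 5], [0, 0, 0, 0, 5], [0, 0, 0, 0, 5], [0, 0, 0, 0, 5]]
  ]
}}

```text
time_s: 17.95
eef_pos: [0.5357, -0.1875, 0.1073]
orientation: [0.001, 0.195, 0.981, -0.0]
contact_force: [-0.7, -0.1, 6.6]
finger_gap: 0.0164
gripper_force: 30.0
```

Emit:
{"method": "apply_moves", "body": {
  "increments": [
    [[0, 0, -1, 0, 5], [0, 0, -2, 0, 5], [0, 0, -3, 0, 5], [0, 0, -4, 0, 5], [0, 0, -6, 0, 5]]
  ]
}}

```text
time_s: 18.45
eef_pos: [0.5345, -0.1867, 0.122]
orientation: [-0.001, 0.195, 0.981, 0.0]
contact_force: [0.4, 0.1, -3.1]
finger_gap: 0.0163
gripper_force: 30.0
```

Emit:
{"method": "apply_moves", "body": {
  "increments": [
    [[0, 0, -8, 0, 5], [0, 0, -8, 0, 5], [0, 0, -4, 0, 5], [0, 0, 0, 0, 5], [0, 0, 0, 0, 5]]
  ]
}}

```text
time_s: 18.95
eef_pos: [0.5351, -0.1871, 0.1425]
orientation: [0.0, 0.195, 0.981, -0.0]
contact_force: [0.2, 0.2, -3.0]
finger_gap: 0.0164
gripper_force: 30.0
```

Emit:
{"method": "apply_moves", "body": {
  "increments": [
    [[0, 0, 0, 0, 5], [0, 0, 0, 0, 5], [0, 0, 0, 0, 5], [0, 0, 0, 0, 5], [0, 0, 0, 0, 5]]
  ]
}}

```text
time_s: 19.45
eef_pos: [0.5351, -0.1871, 0.1423]
orientation: [-0.0, 0.195, 0.981, 0.0]
contact_force: [-0.0, 0.0, -2.4]
finger_gap: 0.0168
gripper_force: 30.0
```

Emit:
{"method": "apply_moves", "body": {
  "increments": [
    [[0, 0, 0, 0, 5], [0, 0, 0, 0, 5], [0, 0, 0, 0, 5], [0, 0, 0, 0, 5], [0, 0, 0, 0, 5]]
  ]
}}

```text
time_s: 19.95
eef_pos: [0.5351, -0.1871, 0.1424]
orientation: [-0.0, 0.195, 0.981, -0.0]
contact_force: [-0.0, -0.2, -3.3]
finger_gap: 0.0164
gripper_force: 30.0
```

The right one is about 0.30 kg, so the middle one is the heaviest. I'm putting this one back.

Emit:
{"method": "apply_moves", "body": {
  "increments": [
    [[0, 0, 5, 0, 5], [0, 0, 7, 0, 5], [0, 0, 7, 0, 5], [0, 0, 7, 0, 5], [0, 0, 3, 0, 5]]
  ]
}}

```text
time_s: 20.45
eef_pos: [0.5344, -0.1867, 0.1119]
orientation: [-0.001, 0.195, 0.981, 0.0]
contact_force: [-0.0, -0.0, -3.0]
finger_gap: 0.0168
gripper_force: 30.0
```

Emit:
{"method": "apply_moves", "body": {
  "increments": [
    [[0, 0, 2, 0, 5], [0, 0, 2, 0, 5], [0, 0, 1, 0, 5], [0, 0, 0.5, 0, 5], [0, 0, 0.5, 0, 5]]
  ]
}}

```text
time_s: 20.95
eef_pos: [0.5353, -0.1872, 0.1077]
orientation: [0.0, 0.195, 0.981, -0.0]
contact_force: [-0.0, -0.8, -3.0]
finger_gap: 0.0162
gripper_force: 30.0
```

Emit:
{"method": "apply_moves", "body": {
  "increments": [
    [[0, 0, 0.3, 0, 5], [0, 0, 0.3, 0, 5], [0, 0, 0, 0, 5], [0, 0, 0, 0, 5], [0, 0, 0, 0, 5]]
  ]
}}

```text
time_s: 21.45
eef_pos: [0.5354, -0.1872, 0.1074]
orientation: [0.0, 0.195, 0.981, -0.0]
contact_force: [-2.4, 0.3, 3.0]
finger_gap: 0.0167
gripper_force: 30.0
```

Emit:
{"method": "apply_moves", "body": {
  "increments": [
    [[0, 0, 0, 0, 25], [0, 0, 0, 0, 35], [0, 0, 0, 0, 50], [0, 0, 0, 0, 50], [0, 0, -5, 0, 50]]
  ]
}}

```text
time_s: 21.95
eef_pos: [0.5346, -0.1868, 0.1111]
orientation: [-0.001, 0.195, 0.981, 0.0]
contact_force: [-0.5, -0.3, -0.0]
finger_gap: 0.0465
gripper_force: 0.0
```

Emit:
{"method": "apply_moves", "body": {
  "increments": [
    [[0, 0, -15, 0, 50], [0, 0, -20, 0, 50], [0, 0, -20, 0, 50], [0, 0, -9, 0, 50], [13, 19, 0, 0, 50]]
  ]
}}

```text
time_s: 22.45
eef_pos: [0.5322, -0.1669, 0.179]
orientation: [0.003, 0.196, 0.981, -0.001]
contact_force: [0.4, 0.6, -0.0]
finger_gap: 0.0494
gripper_force: 0.0
```

Emit:
{"method": "apply_moves", "body": {
  "increments": [
    [[25, 40, 0, 0, 50], [25, 40, 0, 0, 50], [20, 35, 0, 0, 50], [10, 15, 0, 0, 50], [0, 0, 0, 0, 50]]
  ]
}}

```text
time_s: 22.95
eef_pos: [0.5058, -0.0115, 0.1763]
orientation: [0.0, 0.193, 0.981, 0.0]
contact_force: [-0.3, 0.1, -0.3]
finger_gap: 0.0498
gripper_force: 0.0
```

Emit:
{"method": "apply_moves", "body": {
  "increments": [
    [[0, 0, 0, 0, 50], [0, 0, 0, 0, 50], [0, 0, 0, 0, 50], [0, 0, 0, 0, 50], [0, 0, 0, 0, 50]]
  ]
}}

```text
time_s: 23.45
eef_pos: [0.5063, -0.0145, 0.1757]
orientation: [-0.0, 0.196, 0.981, -0.0]
contact_force: [0.3, -1.1, -0.2]
finger_gap: 0.0499
gripper_force: 0.0
```

Run:
```python
from h import *
d=pic('wrist','w5.png');tgt(.506,-.0136,.106);e=pic('side','s5.png')
print(proj(d,[.506,-.0136,.116]))
a=d['pixels'][100:280,200:440];b=e['pixels'][130:310,260:440]
cv2.imwrite('pics/z5.png',np.hstack([cv2.resize(a,(400,300)),cv2.resize(b,(300,300))]))
```

```text
t 23.5 p [ 0.5063 -0.0143  0.1757] F [ 0.22  0.06 -0.67] T [-0.005 -0.04   0.02 ] gap 0.0503 gf 0.0 j6 -1.36
[[-0.924, 0.384, -0.0], [0.384, 0.924, -0.0], [0.0, -0.0, -1.0]]
tool mm [ 0.5  0.6 69.7]
[[319.63101544 214.28077029]]
```

View pics/z5.png

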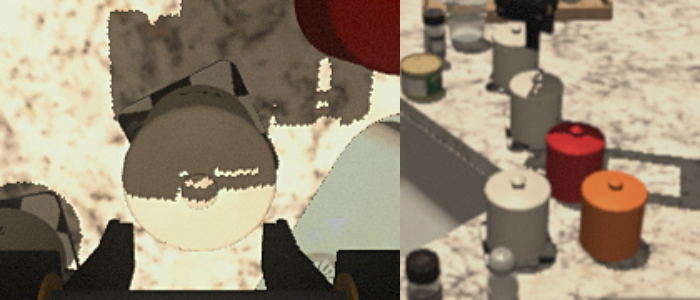

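All three stand on their coasters, and the middle knob is centred at about (320,213). I'm gripping it and lifting it high.

Emit:
{"method": "apply_moves", "body": {
  "increments": [
    [[0, 0, 20, 0, 50], [0, 0, 20, 0, 50], [0, 0, 16, 0, 50], [0, 0, 9, 0, 40], [0, 0, 4, 0, 30]]
  ]
}}

```text
time_s: 24.05
eef_pos: [0.5057, -0.0138, 0.1059]
orientation: [-0.001, 0.195, 0.981, -0.0]
contact_force: [0.4, -0.1, -0.0]
finger_gap: 0.0408
gripper_force: 0.0
```

Emit:
{"method": "apply_moves", "body": {
  "increments": [
    [[0, 0, 0.3, 0, 20], [0, 0, 0, 0, 5], [0, 0, 0, 0, 5], [0, 0, 0, 0, 5], [0, 0, 0, 0, 5]]
  ]
}}

```text
time_s: 24.55
eef_pos: [0.507, -0.014, 0.1074]
orientation: [0.001, 0.195, 0.981, -0.0]
contact_force: [-0.7, -0.8, 3.5]
finger_gap: 0.0167
gripper_force: 30.0
```

Emit:
{"method": "apply_moves", "body": {
  "increments": [
    [[0, 0, 0, 0, 5], [0, 0, 0, 0, 5], [0, 0, -1, 0, 5], [0, 0, -2, 0, 5], [0, 0, -3, 0, 5]]
  ]
}}

```text
time_s: 25.05
eef_pos: [0.5043, -0.0134, 0.1107]
orientation: [-0.002, 0.195, 0.981, -0.0]
contact_force: [0.0, -0.1, -7.8]
finger_gap: 0.0166
gripper_force: 30.0
```

Emit:
{"method": "apply_moves", "body": {
  "increments": [
    [[0, 0, -5, 0, 5], [0, 0, -8, 0, 5], [0, 0, -10, 0, 5], [0, 0, -12, 0, 5], [0, 0, -12, 0, 5]]
  ]
}}

```text
time_s: 25.55
eef_pos: [0.5064, -0.0138, 0.1609]
orientation: [0.0, 0.195, 0.981, 0.0]
contact_force: [0.5, -0.1, -7.4]
finger_gap: 0.0166
gripper_force: 30.0
```

Emit:
{"method": "apply_moves", "body": {
  "increments": [
    [[0, 0, -12, 0, 5], [0, 0, -12, 0, 5], [0, 0, -12, 0, 5], [0, 0, -12, 0, 5], [0, 0, -12, 0, 5]]
  ]
}}

```text
time_s: 26.05
eef_pos: [0.5062, -0.0139, 0.2206]
orientation: [-0.0, 0.195, 0.981, -0.0]
contact_force: [-0.0, -0.1, -6.7]
finger_gap: 0.0163
gripper_force: 30.0
```

Emit:
{"method": "apply_moves", "body": {
  "increments": [
    [[0, 0, -12, 0, 5], [0, 0, -10, 0, 5], [0, 0, -8, 0, 5], [0, 0, -5, 0, 5], [0, 0, -2, 0, 5]]
  ]
}}

```text
time_s: 26.55
eef_pos: [0.5064, -0.0139, 0.2571]
orientation: [0.0, 0.195, 0.981, -0.0]
contact_force: [0.5, -0.5, -6.1]
finger_gap: 0.0164
gripper_force: 30.0
```

Emit:
{"method": "apply_moves", "body": {
  "increments": [
    [[0, 0, 0, 0, 5], [0, 0, 0, 0, 5], [0, 0, 0, 0, 5], [0, 0, 0, 0, 5], [0, 0, 0, 0, 5]]
  ]
}}

```text
time_s: 27.05
eef_pos: [0.5062, -0.0138, 0.2563]
orientation: [-0.0, 0.195, 0.981, -0.0]
contact_force: [-0.1, -0.5, -7.4]
finger_gap: 0.0166
gripper_force: 30.0
```

Emit:
{"method": "apply_moves", "body": {
  "increments": [
    [[0, 0, 0, 0, 5], [0, 0, 0, 0, 5], [0, 0, 0, 0, 5], [0, 0, 0, 0, 5], [0, 0, 0, 0, 5]]
  ]
}}

```text
time_s: 27.55
eef_pos: [0.5063, -0.0138, 0.2566]
orientation: [0.0, 0.195, 0.981, 0.0]
contact_force: [0.4, 0.5, -7.5]
finger_gap: 0.0162
gripper_force: 30.0
```

Run:
```python
from h import *
st();cv2.imwrite('pics/s6.png',vision.get_image('side')['pixels']);st()
```

```text
t 27.55 p [ 0.5063 -0.0138  0.2566] F [ 0.43  0.46 -7.47] T [-0.011  0.014 -0.035] gap 0.0162 gf 30.0 j6 -1.36
[[-0.924, 0.383, 0.0], [0.383, 0.924, 0.0], [-0.0, 0.0, -1.0]]
t 27.6 p [ 0.5063 -0.0138  0.2566] F [ 0.3   1.18 -6.77] T [ 0.023  0.047 -0.031] gap 0.0164 gf 30.0 j6 -1.36
[[-0.924, 0.383, 0.0], [0.383, 0.924, 0.0], [-0.0, 0.0, -1.0]]
```

View pics/s6.png

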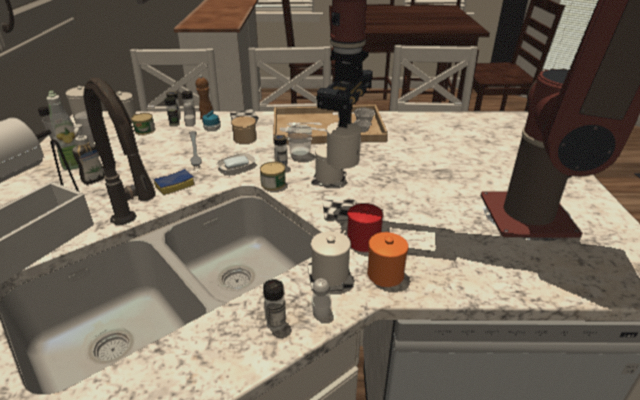

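The middle canister hangs steady at about (343,145), with its underside about 0.155 m up. The other two stand on their coasters at about (330,260) and (328,170).

```bash
python3 -c "
from station import job
print(job.close_job())"
```

```text
the job is handed in; nothing more can be done
None
```

The middle canister is the heaviest at about 0.73 kg (left about 0.49 kg, right about 0.30 kg); I handed the job in holding it steady with its underside about 15 cm up and the other two on their coasters.

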